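# Clear and shut the two drawers of the bathroom chest

### The job

Both drawers of the little wooden chest on the bathroom shelf have been left open. Take out the round swab tub, which is too tall for its drawer, and stand it upright in the low wooden tray beside the glass jar, and gently push both drawers fully home until they click in at their catches, without slamming them. Leave the flat soap box in its drawer and everything else where it stands.

Things in the scene. Friction and masses are not known exactly. Their poses are not given: they have to be found in the camera images.
- chest: low wooden chest, fixed, 180 deep (x) by 260 wide (y) by 85 high; origin at the centre of its underside. Its front face is the plane x = -90 mm of its own frame (-x looks roughly to the robot); y is to the left. Two drawers side by side, centred at y = +62 and -62 mm; the openings are 116 wide and reach up to 75 mm above the shelf, under a 10 mm top board
- drawer_left (a joint): opening of the drawer at +y of the chest, m: 0 = fully home, grows as it comes out to -x of the chest (stop at 0.15). A sprung catch resists over about the last 17 mm (about 5 N to pass) and from about 6 mm on draws the drawer home and holds it at 0; before that it pushes the drawer back out
- drawer_right (a joint): the same for the drawer at -y of the chest
- left_front (a point): centre of the outer face of the left drawer's front panel, 34 mm above the shelf. The panel is 112 wide, 12 thick, from 10 to 73 mm above the shelf, with a finger notch 44 wide and 15 deep in the middle of its top edge; flush with the chest's front when home. Behind it an open tray: inside 98 wide, 153 long, walls 6 thick up to 55 mm, inner floor 18 mm above the shelf
- right_front (a point): the same for the right drawer
- tub: closed white swab tub, upright cylinder 58 in diameter, 80 high; origin at the centre of its underside, z up. It stands in one of the drawers and stands proud of it
- soapbox: flat white soap box, 66 (x) by 80 (y) by 30 high; origin at the centre of its underside. It lies in the other drawer and fits under the chest's top
- tray: low open wooden tray, fixed, 180 (x) by 120 (y) by 22 high, walls and floor 5 thick; origin at the centre of its underside. The jar stands in its +x half; the -x half is free. It is to the left or to the right of the chest
- jar: closed glass jar, 60 in diameter, 95 high, origin at the centre of its underside; stands in the tray; leave it
- vase: slim white ceramic vase, 60 in diameter low down, neck 24 to 32 above 90 mm, 150 high; origin at the centre of its underside; stands in front of the chest between the drawers' lines; leave it
- radio: grey radio, 85 (x) by 140 (y) by 88 high, origin at the centre of its underside; leave it
- lotion: white bottle, 60 in diameter, 190 high, origin at the centre of its underside; leave it
- mug: white mug, 76 in diameter plus a handle at its +y, 90 high, origin at the centre of its underside; leave it
- brush: black hairbrush, about 200 long along its x, 55 wide, 29 high, origin on its underside near its middle; lies on the chest's top; leave it
Not all that is in view belongs to the job. What is shaped like the tub but yellow is not meant.

How it is judged (in metres and radians):
At the end, for the whole second after the job is handed in: Both drawers are within 3 mm of fully home (held by their catches), the tub stands upright (within 0.1 rad) and at rest on the tray's floor, and the soap box lies in its closed drawer inside the chest (value of joint each of drawer_left, drawer_right below 0.003 m and x of tub in the frame of tray between -0.075 and 0.075 m and y of tub in the frame of tray between -0.05 and 0.05 m and height (world z) of tub below 0.012 m and angle between tub's own z axis and vertical below 0.1 rad and linear speed of tub below 0.02 m/s and x of soapbox in the frame of chest between -0.075 and 0.08 m and height (world z) of soapbox between 0.012 and 0.03 m); the robot touches nothing.
It fails at once if a drawer is slammed (faster than 0.5 m/s) (velocity of joint any of drawer_left, drawer_right below -0.5 m/s).
It fails at once if a bystander (jar, vase, radio, lotion, mug, brush) is shifted more than 25 mm (distance of any of jar, vase, radio, lotion, mug, brush from where it was at the start of the episode above 0.025 m).
It fails at once if the vase, jar, lotion or mug is tipped over (angle between any of vase, jar, lotion, mug's own z axis and vertical above 0.5 rad).
It also fails if it takes over 58 s, if anything falls off the work surface, if the arm or the gripper's body presses on something with over 40 N, if the wrist force passes 120 N, or if a joint passes its speed limit or range.

### The arm

A 6-joint arm with a two-finger parallel gripper is mounted at the origin on the work surface. World frame = base frame: x ahead of the robot, y to its left, z up, the work surface at z = 0. Lengths are in mm, angles in rad, forces in N, time in s.
With the tool pointing down it reaches from about 275 to 725 mm from the base axis. Payload 15.9 kg.
Tool frame: the origin (TCP) lies on the mounting face of the last link; the fingertips stand 173 mm ahead of it and the grasp point (between the pads) lies 155 mm ahead of it; z points along the fingers, y is the direction in which the jaws open and shut (so a half turn about z gives the same grasp; the last joint's range is limited). The gripper opens to 85 mm and grips with 20 to 120 N. Pads are 22 mm wide; open, the fingers measure 114 mm over their backs; the gripper's body (76 mm by 85 mm) begins 54 mm behind the grasp point. The pads swing forward as they close: fully open they stand 13 mm farther back than shut.
Start: joints at [1.167, 0.213, -0.034, 1.323, 0, 1.571], TCP at [196.451, 459.775, 404.706] pointing down, gripper open.
Joint ranges: [-2.98, 2.98], [-0.74, 1.72], [-1.14, 1.35], [-2.1, 2.04], [-1.57, 1.44], [-3.14, 3.14]. Speed limits (rad/s): [1.89, 1.89, 2.39, 2.57, 3.14, 3.14].

### API

Orientations are given as a unit quaternion [x, y, z, w].
In Python, from rig import env gives the robot as it stands.
- The arm moves only by the tool jog_arm, never from a script. Its argument "rows" is a list of rows, each an object of numbers: "x", "y", "z": the shift along the tool's x, y, z in cm; "yaw": the turn about the tool's z in rad. In form: [{"x": .., "y": .., "z": .., "yaw": ..}, ...]. A call has 1 to 10 rows; each row shifts and turns the pose as measured when the row begins, along the tool's axes as they then stand; what a row does not reach is not made up. A row lasts 1/8 s, in which the tool goes at most 62.5 mm and 10.7 degrees, less where a joint would pass 70% of its speed; a pose out of reach is approached as far as the arm can. A call with a gripper value outside its range is refused whole. "claw" is the finger opening in cm, from 0 to 8.54, set as the call begins (left out, the last holds). The fingers move at their own pace and stop on an object; "squeeze" is the grip in N (left out, the last holds). Time passes only in rows, so rows that do not move let the fingers close. It gives the time, the measured TCP pose, the force and the opening at its end, in the units of the state.
- env.sense(): the state, without advancing time (a new reading comes with each control period).
- env.snapshot(name): name is "scene" or "top" or "wrist"; returns a dict with "color" (384x512x3 uint8, red, green, blue), "z_map" (384x512 float32, mm along the optical axis (not along the pixel's ray), 0 where there is no reading), "mtx" (3x3 intrinsics, pixels), "dist" ([k1, k2, p1, p2, k3] as OpenCV has them; the pictures are not rectified), "cam_to_world" (4x4, takes a point from camera to world coordinates). Camera axes: x right, y down, z forward; pixel columns grow to the right and rows downward; lengths in mm; the calibration is good to about 2 mm. A picture is of the moment at which its call begins.
- env.close_job(): hands the job in, once; it reports no verdict.
The state is a dict: "time": time; "joints": joint angles; "joint_velocities": joint speeds; "joint_efforts": joint torques, N m; "position": TCP position; "orientation": TCP orientation; "ft_force": force on the tool from outside, world axes, zero at the start; "wrist_torque": the same for the moment, N m; "width": finger opening in mm.
Only numpy, scipy, OpenCV 4.12 (cv2) and the standard library are available. Lean on these libraries where they do the work, as an engineer would, in place of code of your own. Each camera call takes 0.05 s, during which the arm holds its last target. There are 200 camera calls.

## Working session

There is one attempt and no reset: what is moved stays moved. The work goes in short steps, Python scripts to look and compute and a tool call to move; the robot and the scene stay as the last step left them, time stands still between calls to the robot, and variables do not carry over. Pictures are saved under pics/ and viewed, about 8 in all and at most 12, crops included, and the job is handed in when it is done.

Besides the shell and the picture viewer there is one more tool, called after "Emit:" by a JSON object that holds its "name" and its "arguments". jog_arm: Moves the arm, as the interface text tells. Its arguments: {"type":"object","properties":{"rows":{"type":"array"},"claw":{"type":"number"},"squeeze":{"type":"number"}},"required":["rows"]}

```bash
ls; mkdir -p pics
cat > h.py <<'E'
import numpy as np, cv2
from rig import env
def snap(n):
    s=env.snapshot(n); return s
def cloud(s):
    z=s["z_map"]; h,w=z.shape
    uv=np.stack(np.meshgrid(np.arange(w),np.arange(h)),-1).reshape(-1,1,2).astype(np.float64)
    n=cv2.undistortPoints(uv,np.array(s["mtx"]),np.array(s["dist"])).reshape(h,w,2)
    P=np.dstack([n*z[...,None],z]); T=np.array(s["cam_to_world"])
    W=P@T[:3,:3].T+T[:3,3]; W[z<=0]=np.nan
    return W
E
python3 - <<'E'
from h import *
a=snap("scene");b=snap("top")
for n,s in(("scene",a),("top",b)):
    np.savez(n+".npz",W=cloud(s),**s)
cv2.imwrite("pics/a.png",np.hstack([a["color"],b["color"]])[...,::-1][:, :])
im=cv2.imread("pics/a.png");cv2.imwrite("pics/scene.png",im[:,:512]);cv2.imwrite("pics/top.png",im[:,512:])
print(env.sense())
E
```

```text
pics
{'time': 0.1, 'joints': array([ 1.16699347e+00,  2.13326461e-01, -3.49219413e-02,  1.32347904e+00,
        1.85518119e-05,  1.57078939e+00]), 'joint_velocities': array([-0.00117378, -0.00090342,  0.00082923, -0.00024652,  0.00184051,
        0.00073502]), 'joint_efforts': array([ 1.42995170e-03, -6.87245178e+01,  4.87808812e+01,  1.21668109e-02,
        3.75612535e-05,  2.37550319e-05]), 'position': array([196.41608806, 459.69278974, 404.28534005]), 'orientation': array([ 2.00529080e-01,  9.79687640e-01, -4.54239336e-04, -1.02448296e-04]), 'ft_force': array([ 0.72261872,  0.40377604, -0.7636816 ]), 'wrist_torque': array([-0.00332877,  0.06101759, -0.03545983]), 'width': 85.66952007084812}
```

View pics/scene.png

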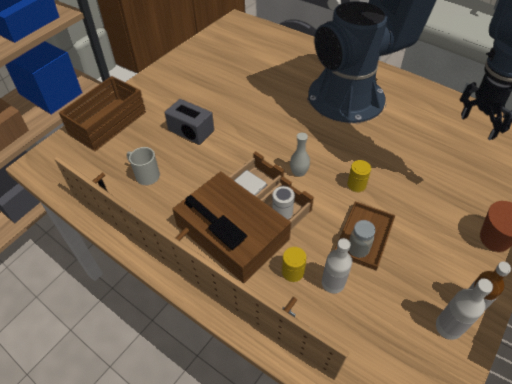

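View pics/top.png

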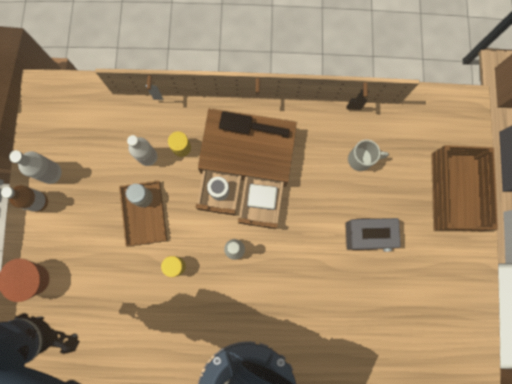

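The scene and top views show the following (top-view pixels):
- Tub at (218,187), in the left drawer.
- Soap box at (263,196), in the right drawer.
- Vase at (234,249), in front of the drawers.
- Tray at (145,213), on the left, with the jar at (139,195).
- Yellow decoys at (178,142) and (172,267).

Next I'll measure these.

Run:
```python
from h import *
d=np.load("top.npz");W=d["W"];C=d["color"]
def P(n,u,v): print(n,(u,v),W[v,u].round(0),C[v,u])
for n,u,v in [("tub",218,187),("tubrim",209,187),("soap",263,196),("vase",234,247),("jar",137,194),("yel1",172,266),("yel2",177,138),("lotion",134,142),("chestTL",211,113),("chestBL",203,166),("chestBR",284,178),("chestTR",291,124)]: P(n,u,v)
Z=W[...,2]; hsv=cv2.cvtColor(C,cv2.COLOR_RGB2HSV)
def box(n,zlo,zhi,u0,u1,v0,v1,extra=None):
    m=np.zeros(Z.shape,bool); m[v0:v1,u0:u1]=True
    m&=(Z>zlo)&(Z<zhi)
    if extra is not None:m&=extra
    m=cv2.morphologyEx(m.astype(np.uint8),cv2.MORPH_OPEN,np.ones((2,2)))>0
    p=W[m][:,:2].astype(np.float32)
    r=cv2.minAreaRect(p); print(n,m.sum(),np.round(r[0],1),np.round(r[1],1),round(r[2],2),"mean",W[m].mean(0).round(1))
box("chest",78,95,190,305,100,190)
box("tub",86,120,200,240,170,205)
box("soap",40,56,245,282,180,215,extra=hsv[...,1]<70)
box("tray",8,40,110,175,175,255)
box("jar",85,110,120,160,178,215)
box("vase",120,170,220,250,232,262)
box("vaselow",30,170,220,250,232,265)
box("drawers",60,80,190,290,165,235)
box("dL",62,80,190,243,195,220)
box("dR",62,80,236,290,208,235)
box("yel",60,110,155,190,250,285)
```

```text
tub (218, 187) [576.  98. 100.] [122 119 116]
tubrim (209, 187) [575. 123.  99.] [226 225 210]
soap (263, 196) [563. -29.  45.] [229 227 216]
vase (234, 247) [410.  46. 149.] [210 210 190]
jar (137, 194) [549. 322. 100.] [180 188 181]
yel1 (172, 266) [355. 217.  85.] [231 207  87]
yel2 (177, 138) [718. 224.  80.] [224 195  79]
lotion (134, 142) [673. 317. 189.] [230 229 216]
chestTL (211, 113) [794. 129.  86.] [132  95  60]
chestBL (203, 166) [637. 144.  86.] [137  98  62]
chestBR (284, 178) [610. -85.  87.] [129  94  61]
chestTR (291, 124) [ 768. -102.   87.] [132  94  60]
chest 4624 [720.4  13. ] [260.4 203.7] 81.19 mean [nan nan nan]
tub 336 [580.7  96.6] [48.5 56.9] 31.77 mean [nan nan nan]
soap 610 [561.  -29.9] [80.7 63.2] 85.66 mean [nan nan nan]
tray 473 [503.5 322.7] [182.6 122.3] 9.36 mean [502.4 319.9  12.8]
jar 281 [554.1 325. ] [39.2 38.7] 48.34 mean [nan nan nan]
vase 104 [409.4  45.6] [24.6 24.5] 28.2 mean [nan nan nan]
vaselow 341 [400.3  44.6] [45.9 53.6] 35.84 mean [nan nan nan]
drawers 231 [518.6  64.6] [279.7  96.8] 58.04 mean [nan nan nan]
dL 112 [514.6  90.1] [136.3  21.1] 76.43 mean [nan nan nan]
dR 102 [481.9 -19.5] [114.9  16.1] 87.33 mean [481.5 -20.9  63.6]
yel 364 [351.4 224.4] [36.5 67.7] 31.45 mean [nan nan nan]
```

Emit:
{"name": "jog_arm", "arguments": {"rows": [{"x": -5.5, "y": -2}, {"x": -5.5, "y": -2}, {"x": -5.5, "y": -2}, {"x": -5.5, "y": -2}, {"x": -5.5, "y": -2}, {"x": -5.5, "y": -2}, {"x": -5.5, "y": -2}, {"yaw": -0.145}, {"yaw": -0.145}, {}], "claw": 8.5, "squeeze": 40}}

```text
schema error: expected keys x, y, z, yaw
```

```bash
cat >> h.py <<'E'
from scipy.spatial.transform import Rotation as Ro
def to(x,y,z,head=None):
    s=env.sense(); R=Ro.from_quat(s["orientation"]).as_matrix()
    d=R.T@(np.array([x,y,z])-s["position"])/10
    h=np.arctan2(R[1,1],R[0,1])
    print("tool delta cm",d.round(2),"heading y",h.round(3), "yaw" , None if head is None else round(h-head,3))
def st():
    s=env.sense(); print("t",round(s["time"],2),"p",s["position"].round(1),"F",s["ft_force"].round(1),"w",round(s["width"],1),"j",s["joints"].round(2))
E
python3 - <<'E'
from h import *
st(); to(578,98,260,1.456)
s=snap("wrist"); W=cloud(s); np.savez("wrist1.npz",W=W,**s)
cv2.imwrite("pics/w1.png",s["color"][...,::-1])
print(s["cam_to_world"].round(2))
E
```

```text
t 0.1 p [196.4 459.7 404.3] F [ 0.7  0.4 -0.8] w 85.7 j [ 1.17  0.21 -0.03  1.32  0.    1.57]
tool delta cm [-49.3  -18.25  14.44] heading y 1.167 yaw -0.289
[[ 3.9000e-01  8.8000e-01  2.7000e-01  1.2764e+02]
 [ 9.2000e-01 -3.8000e-01 -1.2000e-01  4.8821e+02]
 [-0.0000e+00  2.9000e-01 -9.6000e-01  3.7371e+02]
 [ 0.0000e+00  0.0000e+00  0.0000e+00  1.0000e+00]]
```

View pics/w1.png

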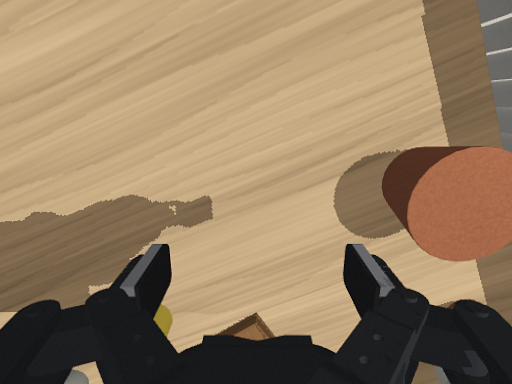

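The jog was refused because every row needs all four keys. The wrist view therefore only shows the start pose: fingers at (150,270) and (370,270), a terracotta pot at (460,205). I'll resend it with all the keys.

Emit:
{"name": "jog_arm", "arguments": {"rows": [{"x": -5.5, "y": -2, "z": 0, "yaw": 0}, {"x": -5.5, "y": -2, "z": 0, "yaw": 0}, {"x": -5.5, "y": -2, "z": 0, "yaw": 0}, {"x": -5.5, "y": -2, "z": 0, "yaw": 0}, {"x": -5.5, "y": -2, "z": 0, "yaw": 0}, {"x": -5.5, "y": -2, "z": 0, "yaw": 0}, {"x": -5.5, "y": -2, "z": 0, "yaw": 0}, {"x": 0, "y": 0, "z": 0, "yaw": -0.145}, {"x": 0, "y": 0, "z": 0, "yaw": -0.145}, {"x": 0, "y": 0, "z": 0, "yaw": 0}], "claw": 8.5, "squeeze": 40}}

```text
time: 1.4
position: [504.8, 170.1, 401.7]
orientation: [0.053, 0.999, -0.001, -0.002]
ft_force: [0.7, 0.9, 0.2]
width: 85.0
```

Run:
```python
from h import *
st(); to(530,98,340,1.456)
```

```text
t 1.4 p [504.8 170.1 401.7] F [0.7 0.9 0.2] w 85.0 j [ 0.33  0.28  0.05  1.34 -0.    0.43]
tool delta cm [-3.29 -6.89  6.18] heading y 1.465 yaw 0.009
```

Moving to above the drawers, set back a bit towards the robot so both drawers are in view.

Emit:
{"name": "jog_arm", "arguments": {"rows": [{"x": -0.5, "y": -4, "z": 0, "yaw": 0}, {"x": -0.5, "y": -4, "z": 0, "yaw": 0}, {"x": 0, "y": 0, "z": 0, "yaw": 0}]}}

```text
time: 1.78
position: [505.8, 88.4, 401.4]
orientation: [0.057, 0.998, -0.001, -0.002]
ft_force: [-0.5, 0.5, 0.1]
width: 84.9
```

Run:
```python
from h import *
st(); 
s=snap("wrist"); W=cloud(s); np.savez("wrist2.npz",W=W,**s)
cv2.imwrite("pics/w2.png",s["color"][...,::-1])
C=s["color"];hsv=cv2.cvtColor(C,cv2.COLOR_RGB2HSV);Z=W[...,2]
def box(n,m):
    m=cv2.morphologyEx(m.astype(np.uint8),cv2.MORPH_OPEN,np.ones((3,3)))
    k,l,stt,_=cv2.connectedComponentsWithStats(m); i=1+np.argmax(stt[1:,4]); m=(l==i)
    r=cv2.minAreaRect(W[m][:,:2].astype(np.float32)); print(n,m.sum(),stt[i,:4],np.round(r[0],1),np.round(r[1],1),round(r[2],2),"med",np.nanmedian(W[m],0).round(1))
fin=np.isfinite(Z)&(W[...,0]>440)
box("tub",fin&(Z>93)&(Z<103)&(W[...,0]>500)&(W[...,0]<640)&(hsv[...,1]<80))
box("chest",fin&(Z>80)&(Z<91)&(W[...,0]>590)&(hsv[...,1]>80))
pan=fin&(Z>67)&(Z<78)&(W[...,0]<560)&(hsv[...,1]>60)
box("panL",pan&(W[...,1]>36))
box("panR",pan&(W[...,1]<32))
```

```text
t 1.77 p [505.8  88.4 401.4] F [-0.5  0.5  0.1] w 84.9 j [ 0.17  0.24 -0.    1.33 -0.    0.29]
tub 2253 [251 222  56  52] [576.4 101. ] [56.6 56.8] 83.49 med [574.6 100.9  98.7]
chest 10293 [155 278 182  74] [665.4  53.7] [206.9  96.8] 82.91 med [654.8  57.6  85.2]
panL 398 [298 182  33  13] [523.4 145.4] [34.  12.4] 82.24 med [522.4 145.3  73.1]
panR 445 [103 160  36  13] [477.3 -51.4] [34.8 12.4] 83.14 med [476.7 -50.2  73. ]
```

View pics/w2.png

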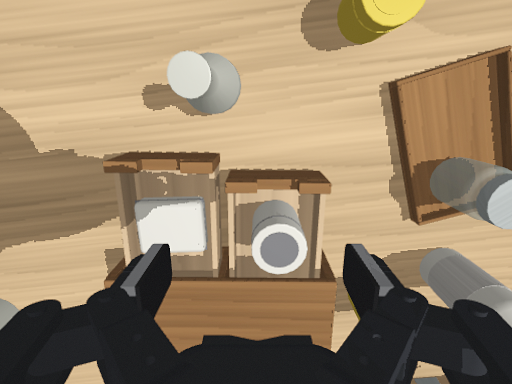

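The wrist view shows the tub top at (279,248), the soap box at (172,226), the right panel at (163,163), the left panel at (277,181), the vase at (205,80) and the tray at (450,130). Measured values:
- Chest yaw is about -0.124.
- Tub is at (576,101).
- Left front is at (513,107), open about 110 mm.
- Right front is at (476,-12), open about 131 mm.

Run:
```python
from h import *
to(576,101,310,1.447)
```

```text
tool delta cm [-6.87  1.97  9.11] heading y 1.457 yaw 0.01
```

Emit:
{"name": "jog_arm", "arguments": {"rows": [{"x": -3.5, "y": 1, "z": 0, "yaw": 0.01}, {"x": -3.4, "y": 1, "z": 0, "yaw": 0}, {"x": 0, "y": 0, "z": 4.5, "yaw": 0}, {"x": 0, "y": 0, "z": 4.5, "yaw": 0}, {"x": 0, "y": 0, "z": 0, "yaw": 0}]}}

```text
time: 2.45
position: [579.0, 106.9, 310.1]
orientation: [0.065, 0.998, -0.0, -0.0]
ft_force: [-0.4, -0.1, 0.6]
width: 85.1
```

Run:
```python
from h import *
st();to(576,101,231,1.447)
```

```text
t 2.45 p [579.  106.9 310.1] F [-0.4 -0.1  0.6] w 85.1 j [ 0.18  0.43  0.02  1.17 -0.    0.31]
tool delta cm [ 0.22 -0.62  7.91] heading y 1.44 yaw -0.007
```

Emit:
{"name": "jog_arm", "arguments": {"rows": [{"x": 0.2, "y": -0.6, "z": 2, "yaw": 0}, {"x": 0, "y": 0, "z": 3, "yaw": 0}, {"x": 0, "y": 0, "z": 2.8, "yaw": 0}, {"x": 0, "y": 0, "z": 0, "yaw": 0}]}}

```text
time: 2.95
position: [578.2, 104.5, 238.4]
orientation: [0.066, 0.998, 0.001, 0.003]
ft_force: [0.2, 0.5, 0.6]
width: 84.8
```

Run:
```python
from h import *
st();to(576,101,231,1.447)
```

```text
t 2.95 p [578.2 104.5 238.4] F [0.2 0.5 0.6] w 84.8 j [ 0.18  0.47 -0.1   0.99  0.    0.31]
tool delta cm [ 0.18 -0.37  0.74] heading y 1.439 yaw -0.008
```

Emit:
{"name": "jog_arm", "arguments": {"rows": [{"x": 0.2, "y": -0.4, "z": 0.6, "yaw": 0}, {"x": 0, "y": 0, "z": 0, "yaw": 0}]}}

```text
time: 3.2
position: [576.7, 101.3, 235.7]
orientation: [0.066, 0.998, 0.002, 0.005]
ft_force: [0.6, 0.0, 0.2]
width: 85.2
```

Emit:
{"name": "jog_arm", "arguments": {"rows": [{"x": 0, "y": 0, "z": 0, "yaw": 0}, {"x": 0, "y": 0, "z": 0, "yaw": 0}, {"x": 0, "y": 0, "z": 0, "yaw": 0}, {"x": 0, "y": 0, "z": 0, "yaw": 0}, {"x": 0, "y": 0, "z": 0, "yaw": 0}, {"x": 0, "y": 0, "z": 0, "yaw": 0}], "claw": 4, "squeeze": 40}}

```text
time: 3.95
position: [577.2, 101.3, 237.4]
orientation: [0.066, 0.998, 0.002, 0.006]
ft_force: [-0.0, -0.2, -0.6]
width: 57.5
```

Emit:
{"name": "jog_arm", "arguments": {"rows": [{"x": 0, "y": 0, "z": -1.5, "yaw": 0}, {"x": 0, "y": 0, "z": -3, "yaw": 0}, {"x": 0, "y": 0, "z": -4, "yaw": 0}, {"x": 0, "y": 0, "z": -4, "yaw": 0}, {"x": 0, "y": 0, "z": 0, "yaw": 0}]}}

```text
time: 4.58
position: [575.1, 100.9, 370.3]
orientation: [0.066, 0.998, 0.002, 0.007]
ft_force: [0.1, 0.3, -1.6]
width: 56.9
```

Run:
```python
from h import *
st();to(459,315,350,1.734)
```

```text
t 4.58 p [575.1 100.9 370.3] F [ 0.1  0.3 -1.6] w 56.9 j [0.17 0.39 0.12 1.29 0.   0.31]
tool delta cm [14.37 19.68  1.94] heading y 1.438 yaw -0.296
```

Emit:
{"name": "jog_arm", "arguments": {"rows": [{"x": 3, "y": 4, "z": 0, "yaw": 0}, {"x": 3, "y": 4, "z": 0, "yaw": 0}, {"x": 3, "y": 4, "z": 0, "yaw": 0}, {"x": 3, "y": 4, "z": 0, "yaw": 0}, {"x": 2, "y": 3, "z": 0, "yaw": 0}, {"x": 0, "y": 0, "z": 0, "yaw": -0.1}, {"x": 0, "y": 0, "z": 0, "yaw": -0.1}, {"x": 0, "y": 0, "z": 0, "yaw": -0.1}, {"x": 0, "y": 0, "z": 0, "yaw": 0}]}}

```text
time: 5.7
position: [456.2, 313.6, 368.9]
orientation: [-0.087, 0.996, 0.0, 0.006]
ft_force: [0.6, -1.2, -1.0]
width: 56.9
```

Run:
```python
from h import *
st();to(459,315,300,1.734)
s=snap("wrist"); W=cloud(s)
cv2.imwrite("pics/w3.png",s["color"][...,::-1])
Z=W[...,2]
m=(Z>16)&(Z<30)&(W[...,1]>230)&(W[...,0]<600)
m=cv2.morphologyEx(m.astype(np.uint8),cv2.MORPH_OPEN,np.ones((2,2)))>0
r=cv2.minAreaRect(W[m][:,:2].astype(np.float32));print(r,m.sum())
```

```text
t 5.7 p [456.2 313.6 368.9] F [ 0.6 -1.2 -1. ] w 56.9 j [ 0.6   0.33  0.02  1.26 -0.01  0.43]
tool delta cm [-0.22  0.09  6.89] heading y 1.746 yaw 0.012
((468.76885986328125, 441.4678649902344), (464.5831298828125, 61.31501388549805), 59.68278884887695) 2124
```

View pics/w3.png

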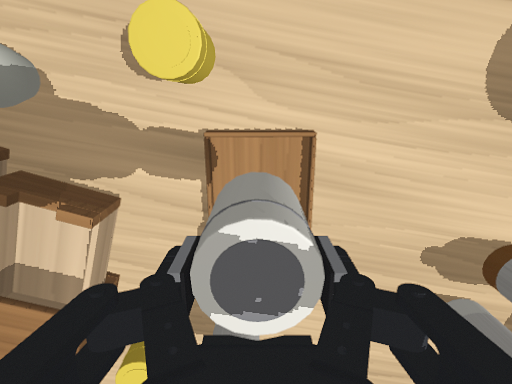

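The tub is held upright at (258,280), and the tray's free half is centred below it, with its edge at (205–315,132). I'll lower it to a TCP height of about 225.

Emit:
{"name": "jog_arm", "arguments": {"rows": [{"x": -0.2, "y": 0, "z": 4, "yaw": 0.01}, {"x": 0, "y": 0, "z": 4, "yaw": 0}, {"x": 0, "y": 0, "z": 3, "yaw": 0}, {"x": 0, "y": 0, "z": 1.5, "yaw": 0}, {"x": 0, "y": 0, "z": 0, "yaw": 0}]}}

```text
time: 6.38
position: [460.2, 314.0, 241.5]
orientation: [-0.076, 0.997, 0.001, 0.007]
ft_force: [0.1, 0.6, -1.9]
width: 57.0
```

Run:
```python
from h import *
st();to(459,315,225,1.734)
```

```text
t 6.38 p [460.2 314.  241.5] F [ 0.1  0.6 -1.9] w 57.0 j [ 0.6   0.4  -0.19  0.96 -0.01  0.45]
tool delta cm [0.13 0.12 1.65] heading y 1.722 yaw -0.012
```

Emit:
{"name": "jog_arm", "arguments": {"rows": [{"x": 0.1, "y": 0.1, "z": 0.8, "yaw": 0}, {"x": 0, "y": 0, "z": 0.5, "yaw": 0}, {"x": 0, "y": 0, "z": 0.3, "yaw": 0}, {"x": 0, "y": 0, "z": 0.2, "yaw": 0}]}}

```text
time: 6.88
position: [460.2, 315.6, 225.2]
orientation: [-0.075, 0.997, 0.002, 0.009]
ft_force: [-0.3, 0.0, -0.4]
width: 57.4
```

Emit:
{"name": "jog_arm", "arguments": {"rows": [{"x": 0, "y": 0, "z": 0.15, "yaw": 0}, {"x": 0, "y": 0, "z": 0, "yaw": 0}]}}

```text
time: 7.12
position: [460.6, 315.7, 224.6]
orientation: [-0.075, 0.997, 0.002, 0.01]
ft_force: [0.1, 0.0, -1.2]
width: 56.8
```

Emit:
{"name": "jog_arm", "arguments": {"rows": [{"x": 0, "y": 0, "z": 0, "yaw": 0}, {"x": 0, "y": 0, "z": 0, "yaw": 0}, {"x": 0, "y": 0, "z": 0, "yaw": 0}, {"x": 0, "y": 0, "z": 0, "yaw": 0}, {"x": 0, "y": 0, "z": -3, "yaw": 0}, {"x": 0, "y": 0, "z": -4, "yaw": 0}, {"x": 0, "y": 0, "z": -4, "yaw": 0}, {"x": 0, "y": 0, "z": -3, "yaw": 0}, {"x": 0, "y": 0, "z": 0, "yaw": 0}], "claw": 8.5}}

```text
time: 8.25
position: [457.7, 314.7, 368.4]
orientation: [-0.075, 0.997, 0.002, 0.009]
ft_force: [0.7, 0.5, 0.3]
width: 84.7
```

Run:
```python
from h import *
st()
# left drawer push start: 60 mm in front of the face
to(450,114,365,1.447)
s=snap("wrist"); W=cloud(s)
cv2.imwrite("pics/w4.png",s["color"][...,::-1])
```

```text
t 8.25 p [457.7 314.7 368.4] F [0.7 0.5 0.3] w 84.7 j [ 0.6   0.33  0.02  1.25 -0.01  0.45]
tool delta cm [  3.77 -19.73   0.22] heading y 1.721 yaw 0.274
```

View pics/w4.png

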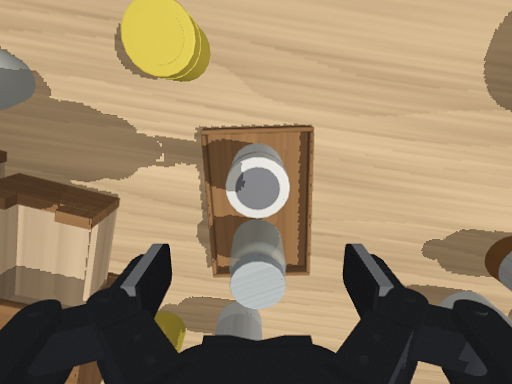

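The tub stands upright in the tray at (257,185), in front of the jar at (258,280). Next is the left drawer, pushed with closed fingers.

Emit:
{"name": "jog_arm", "arguments": {"rows": [{"x": 0.8, "y": -4.9, "z": 0, "yaw": 0}, {"x": 0.8, "y": -4.9, "z": 0, "yaw": 0}, {"x": 0.8, "y": -4.9, "z": 0, "yaw": 0}, {"x": 0.8, "y": -4.9, "z": 0, "yaw": 0}, {"x": 0, "y": 0, "z": 0, "yaw": 0.14}, {"x": 0, "y": 0, "z": 0, "yaw": 0.14}, {"x": 0, "y": 0, "z": 0, "yaw": 0}], "claw": 0}}

```text
time: 9.18
position: [453.1, 109.3, 358.1]
orientation: [0.068, 0.998, 0.001, 0.003]
ft_force: [0.1, -0.1, -0.7]
width: -0.2
```

Run:
```python
from h import *
st();to(460,114,205,1.447)
```

```text
t 9.18 p [453.1 109.3 358.1] F [ 0.1 -0.1 -0.7] w -0.2 j [ 0.24  0.15 -0.22  1.19 -0.    0.37]
tool delta cm [-0.52  0.53 15.32] heading y 1.435 yaw -0.012
```

Emit:
{"name": "jog_arm", "arguments": {"rows": [{"x": -0.5, "y": 0.6, "z": 4, "yaw": -0.012}, {"x": 0, "y": 0, "z": 4, "yaw": 0}, {"x": 0, "y": 0, "z": 4, "yaw": 0}, {"x": 0, "y": 0, "z": 3.2, "yaw": 0}, {"x": 0, "y": 0, "z": 0, "yaw": 0}]}}

```text
time: 9.8
position: [458.8, 115.5, 199.6]
orientation: [0.051, 0.999, 0.0, 0.002]
ft_force: [0.3, 0.1, 0.2]
width: -0.1
```

Run:
```python
from h import *
st();to(500,109,205,1.447)
```

```text
t 9.8 p [458.8 115.5 199.6] F [0.3 0.1 0.2] w -0.1 j [ 0.25  0.3  -0.47  0.8  -0.    0.35]
tool delta cm [-4.17 -0.22 -0.52] heading y 1.468 yaw 0.021
```

Emit:
{"name": "jog_arm", "arguments": {"rows": [{"x": -1.5, "y": -0.1, "z": -0.4, "yaw": 0.02}, {"x": -1.5, "y": 0, "z": 0, "yaw": 0}, {"x": -1, "y": 0, "z": 0, "yaw": 0}, {"x": -1, "y": 0, "z": 0, "yaw": 0}, {"x": -1, "y": 0, "z": 0, "yaw": 0}, {"x": -1, "y": 0, "z": 0, "yaw": 0}, {"x": -1, "y": 0, "z": 0, "yaw": 0}, {"x": -1, "y": 0, "z": 0, "yaw": 0}]}}

```text
time: 10.8
position: [552.7, 104.1, 206.7]
orientation: [0.058, 0.998, 0.0, 0.002]
ft_force: [-0.9, -0.7, 0.6]
width: 0.0
```

Run:
```python
from h import *
st();to(610,97,203,1.447)
```

```text
t 10.8 p [552.7 104.1 206.7] F [-0.9 -0.7  0.6] w 0.0 j [ 0.19  0.45 -0.22  0.9  -0.    0.3 ]
tool delta cm [-5.78 -0.05  0.39] heading y 1.455 yaw 0.008
```

Emit:
{"name": "jog_arm", "arguments": {"rows": [{"x": -1, "y": 0, "z": 0.2, "yaw": 0}, {"x": -1, "y": 0, "z": 0, "yaw": 0}, {"x": -0.8, "y": 0, "z": 0, "yaw": 0}, {"x": -0.5, "y": 0, "z": 0, "yaw": 0}]}}

```text
time: 11.3
position: [588.1, 100.0, 204.5]
orientation: [0.058, 0.998, 0.0, 0.002]
ft_force: [-2.6, -0.3, 0.4]
width: 0.0
```

Emit:
{"name": "jog_arm", "arguments": {"rows": [{"x": -0.4, "y": 0, "z": 0, "yaw": 0}, {"x": -0.4, "y": 0, "z": 0, "yaw": 0}]}}

```text
time: 11.55
position: [596.1, 99.0, 204.4]
orientation: [0.058, 0.998, 0.0, 0.002]
ft_force: [-11.5, 0.3, 8.8]
width: 0.2
```

Emit:
{"name": "jog_arm", "arguments": {"rows": [{"x": -0.3, "y": 0, "z": 0, "yaw": 0}, {"x": -0.3, "y": 0, "z": 0, "yaw": 0}]}}

```text
time: 11.8
position: [601.2, 98.4, 204.4]
orientation: [0.058, 0.998, 0.0, 0.0]
ft_force: [-3.8, 0.2, 3.0]
width: 0.1
```

Emit:
{"name": "jog_arm", "arguments": {"rows": [{"x": -0.3, "y": 0, "z": 0, "yaw": 0}, {"x": -0.2, "y": 0, "z": 0, "yaw": 0}]}}

```text
time: 12.05
position: [605.9, 97.9, 204.4]
orientation: [0.057, 0.998, 0.0, -0.0]
ft_force: [-4.8, 0.2, 0.6]
width: -0.1
```

Emit:
{"name": "jog_arm", "arguments": {"rows": [{"x": -0.2, "y": 0, "z": 0, "yaw": 0}, {"x": -0.2, "y": 0, "z": 0, "yaw": 0}]}}

```text
time: 12.3
position: [609.6, 97.4, 204.2]
orientation: [0.057, 0.998, 0.0, -0.001]
ft_force: [-12.3, -0.5, 3.2]
width: 0.0
```

Emit:
{"name": "jog_arm", "arguments": {"rows": [{"x": -0.1, "y": 0, "z": 0, "yaw": 0}, {"x": -0.1, "y": 0, "z": 0, "yaw": 0}]}}

```text
time: 12.55
position: [610.2, 97.0, 203.5]
orientation: [0.058, 0.998, 0.0, -0.003]
ft_force: [-10.9, 0.5, 4.9]
width: -0.3
```

Run:
```python
from h import *
s=snap("top");W=cloud(s)
cv2.imwrite("pics/t2.png",cv2.resize(s["color"][90:280,100:320,::-1],None,fx=3,fy=3))
st()
```

```text
t 12.6 p [610.2  97.1 203.4] F [-11.5  -0.1   3.5] w 0.1 j [ 0.16  0.56 -0.04  0.97  0.    0.27]
```

View pics/t2.png

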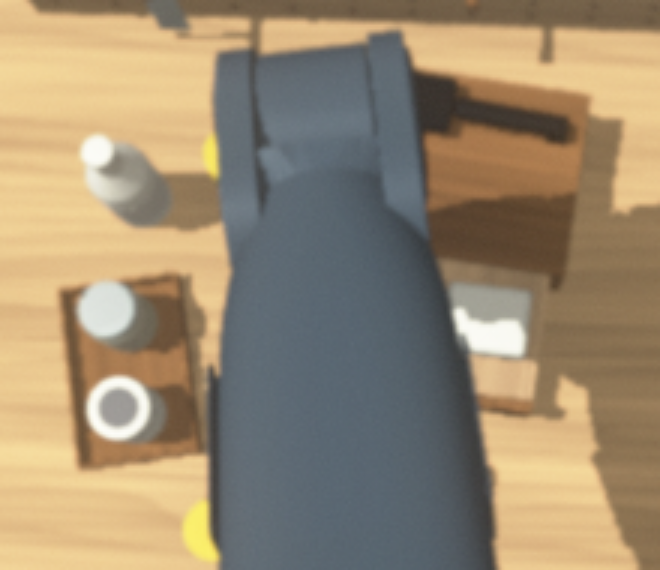

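The arm hides the drawer, but the tub (118,408) and jar (107,312) stand in the tray. The push stalled against a hard stop at x=610, as predicted for home. I'll back off, rise and move to the right drawer.

Emit:
{"name": "jog_arm", "arguments": {"rows": [{"x": 2, "y": 0, "z": 0, "yaw": 0}, {"x": 4, "y": 0, "z": 0, "yaw": 0}, {"x": 0, "y": 0, "z": -5, "yaw": 0}, {"x": 0, "y": 0, "z": -5, "yaw": 0}, {"x": 0, "y": 0, "z": -5, "yaw": 0}, {"x": 0, "y": 0, "z": -2, "yaw": 0}, {"x": 0, "y": 0, "z": 0, "yaw": 0}]}}

```text
time: 13.48
position: [549.2, 103.8, 377.2]
orientation: [0.057, 0.998, -0.0, -0.004]
ft_force: [-0.2, 0.5, -1.5]
width: 0.1
```

Run:
```python
from h import *
st();to(439,-28,370,1.447)
```

```text
t 13.47 p [549.2 103.8 377.2] F [-0.2  0.5 -1.5] w 0.1 j [0.19 0.35 0.07 1.31 0.   0.3 ]
tool delta cm [  9.43 -14.36   0.8 ] heading y 1.456 yaw 0.009
```

Emit:
{"name": "jog_arm", "arguments": {"rows": [{"x": 0, "y": -4.8, "z": 0, "yaw": 0}, {"x": 0, "y": -4.8, "z": 0, "yaw": 0}, {"x": 0, "y": -4.8, "z": 0, "yaw": 0}, {"x": 4.7, "y": 0, "z": 0, "yaw": 0}, {"x": 4.7, "y": 0, "z": 0, "yaw": 0}, {"x": 0, "y": 0, "z": 0, "yaw": 0}]}}

```text
time: 14.22
position: [436.4, -32.8, 370.6]
orientation: [0.057, 0.998, -0.0, -0.007]
ft_force: [0.6, 0.2, -0.1]
width: -0.2
```

Run:
```python
from h import *
st();to(439,-28,205,1.447)
s=snap("wrist"); W=cloud(s)
cv2.imwrite("pics/w5.png",s["color"][...,::-1])
```

```text
t 14.22 p [436.4 -32.8 370.6] F [ 0.6  0.2 -0.1] w -0.2 j [-0.07  0.1  -0.25  1.23 -0.    0.04]
tool delta cm [-0.42  0.52 16.55] heading y 1.456 yaw 0.009
```

View pics/w5.png

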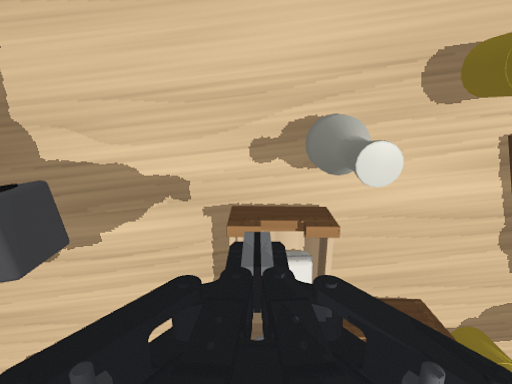

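The right panel is at (283,220), the vase at (345,150) is clear to the side, and no left drawer sticks out in front of the chest. I'll descend in front of the panel.

Emit:
{"name": "jog_arm", "arguments": {"rows": [{"x": 0, "y": 0.2, "z": 4, "yaw": 0.009}, {"x": 0, "y": 0, "z": 4, "yaw": 0}, {"x": 0, "y": 0, "z": 4, "yaw": 0}, {"x": 0, "y": 0, "z": 3.8, "yaw": 0}, {"x": 0, "y": 0, "z": 0, "yaw": 0}]}}

```text
time: 14.9
position: [440.3, -30.7, 206.1]
orientation: [0.062, 0.998, -0.0, -0.005]
ft_force: [-0.1, -0.1, 0.1]
width: -0.1
```

Run:
```python
from h import *
st();to(594,-50,205,1.447)
```

```text
t 14.9 p [440.3 -30.7 206.1] F [-0.1 -0.1  0.1] w -0.1 j [-0.07  0.24 -0.53  0.81 -0.    0.05]
tool delta cm [-15.5   -0.03  -0.05] heading y 1.447 yaw 0.0
```

Emit:
{"name": "jog_arm", "arguments": {"rows": [{"x": -1.2, "y": 0, "z": 0, "yaw": 0}, {"x": -1, "y": 0, "z": 0, "yaw": 0}, {"x": -1, "y": 0, "z": 0, "yaw": 0}, {"x": -1, "y": 0, "z": 0, "yaw": 0}, {"x": -1, "y": 0, "z": 0, "yaw": 0}, {"x": -1, "y": 0, "z": 0, "yaw": 0}, {"x": -1, "y": 0, "z": 0, "yaw": 0}, {"x": -1, "y": 0, "z": 0, "yaw": 0}]}}

```text
time: 15.9
position: [529.7, -41.5, 209.3]
orientation: [0.062, 0.998, -0.0, -0.003]
ft_force: [-2.1, 0.1, 1.4]
width: -0.1
```

Run:
```python
from h import *
st();to(592,-50,205,1.447)
```

```text
t 15.9 p [529.7 -41.5 209.3] F [-2.1  0.1  1.4] w -0.1 j [-0.08  0.4  -0.3   0.88 -0.    0.04]
tool delta cm [-6.29 -0.08  0.4 ] heading y 1.448 yaw 0.001
```

Emit:
{"name": "jog_arm", "arguments": {"rows": [{"x": -1, "y": 0, "z": 0.2, "yaw": 0}, {"x": -1, "y": 0, "z": 0.1, "yaw": 0}, {"x": -0.9, "y": 0, "z": 0, "yaw": 0}, {"x": -0.6, "y": 0, "z": 0, "yaw": 0}, {"x": -0.4, "y": 0, "z": 0, "yaw": 0}]}}

```text
time: 16.52
position: [572.8, -46.9, 207.3]
orientation: [0.062, 0.998, -0.0, -0.0]
ft_force: [-1.5, -0.6, 5.2]
width: -0.3
```

Emit:
{"name": "jog_arm", "arguments": {"rows": [{"x": -0.4, "y": 0, "z": 0, "yaw": 0}, {"x": -0.4, "y": 0, "z": 0, "yaw": 0}]}}

```text
time: 16.77
position: [580.5, -47.8, 207.2]
orientation: [0.062, 0.998, -0.0, -0.001]
ft_force: [-9.5, 0.9, 10.9]
width: -0.0
```

Emit:
{"name": "jog_arm", "arguments": {"rows": [{"x": -0.3, "y": 0, "z": 0, "yaw": 0}, {"x": -0.3, "y": 0, "z": 0, "yaw": 0}]}}

```text
time: 17.02
position: [586.0, -48.5, 207.3]
orientation: [0.061, 0.998, -0.0, -0.002]
ft_force: [-3.8, 1.1, 6.8]
width: -0.4
```

Emit:
{"name": "jog_arm", "arguments": {"rows": [{"x": -0.3, "y": 0, "z": 0, "yaw": 0}, {"x": -0.2, "y": 0, "z": 0, "yaw": 0}]}}

```text
time: 17.27
position: [590.9, -49.1, 207.4]
orientation: [0.061, 0.998, -0.0, -0.003]
ft_force: [-1.6, -0.0, 4.1]
width: 0.0
```

Emit:
{"name": "jog_arm", "arguments": {"rows": [{"x": -0.2, "y": 0, "z": 0, "yaw": 0}, {"x": -0.2, "y": 0, "z": 0, "yaw": 0}]}}

```text
time: 17.52
position: [592.8, -49.3, 207.0]
orientation: [0.061, 0.998, 0.0, -0.005]
ft_force: [-23.0, 3.2, 18.7]
width: 0.2
```

Emit:
{"name": "jog_arm", "arguments": {"rows": [{"x": -0.2, "y": 0, "z": 0, "yaw": 0}, {"x": -0.1, "y": 0, "z": 0, "yaw": 0}]}}

```text
time: 17.77
position: [593.5, -49.5, 205.7]
orientation: [0.061, 0.998, 0.0, -0.009]
ft_force: [-4.0, 0.0, 0.9]
width: -0.0
```

Emit:
{"name": "jog_arm", "arguments": {"rows": [{"x": 2, "y": 0, "z": 0, "yaw": 0}, {"x": 4, "y": 0, "z": 0, "yaw": 0}, {"x": 0, "y": 0, "z": -5, "yaw": 0}, {"x": 0, "y": 0, "z": -5, "yaw": 0}, {"x": 0, "y": 0, "z": -5, "yaw": 0}, {"x": 0, "y": 0, "z": -3, "yaw": 0}, {"x": 5, "y": -1, "z": 0, "yaw": 0}, {"x": 5, "y": -2, "z": 0, "yaw": 0}, {"x": 5, "y": -2, "z": 0, "yaw": 0}, {"x": 0, "y": 0, "z": 0, "yaw": 0}]}}

```text
time: 19.02
position: [374.7, -73.8, 391.8]
orientation: [0.061, 0.998, 0.0, -0.013]
ft_force: [1.4, -0.5, 0.3]
width: -0.1
```

Run:
```python
from h import *
st()
s=snap("top");W=cloud(s)
a=snap("scene")
c=np.vstack([cv2.resize(s["color"][95:285,90:320,::-1],(690,570))[:300],cv2.resize(a["color"][120:280,160:410,::-1],(690,300))])
cv2.imwrite("pics/f.png",c[:, :])
Z=W[...,2]
m=(Z>85)&(Z<95)&(W[...,1]>250)&(W[...,0]<500)&(W[...,1]<380)
print("tub top",np.nanmedian(W[m],0),m.sum())
r=cv2.minAreaRect(W[m&(Z>80)][:,:2].astype(np.float32));print(r)
W2=cloud(a);Z=W2[...,2]; n=(Z>15)&(Z<80)&(W2[...,0]>440)&(W2[...,0]<650)&(W2[...,1]<140)&(W2[...,1]>-110)
print("material in front of chest (scene)",n.sum(), W2[n][:,0].min() if n.any() else None)
Z=W[...,2]; n=(Z>15)&(Z<80)&(W[...,0]>440)&(W[...,0]<650)&(W[...,1]<150)&(W[...,1]>-90)
q=W[n]; l=(q-[617.4,59.7,0])@np.array([.992,-.124,0]); print("top: local x rel. front",n.sum(),np.sort(l)[:8].round(1))
for k,(zl,zh,x0,x1,y0,y1) in dict(vase=(120,170,380,440,20,80),jar=(85,110,520,600,280,370)).items():
    m=(Z>zl)&(Z<zh)&(W[...,0]>x0)&(W[...,0]<x1)&(W[...,1]>y0)&(W[...,1]<y1);print(k,cv2.minAreaRect(W[m][:,:2].astype(np.float32))[0])
```

```text
t 19.02 p [374.7 -73.8 391.8] F [ 1.4 -0.5  0.3] w -0.1 j [-0.19 -0.01 -0.32  1.29 -0.   -0.07]
tub top [463.83974645 313.42906255  86.58443725] 167
((463.5655517578125, 313.4057312011719), (53.24799346923828, 52.1356315612793), 63.02981185913086)
material in front of chest (scene) 0 None
top: local x rel. front 393 [-0.4 -0.4 -0.4 -0.3 -0.3 -0.2 -0.2 -0.2]
vase (408.38330078125, 47.80223083496094)
jar (553.9638671875, 328.0857238769531)
```

View pics/f.png

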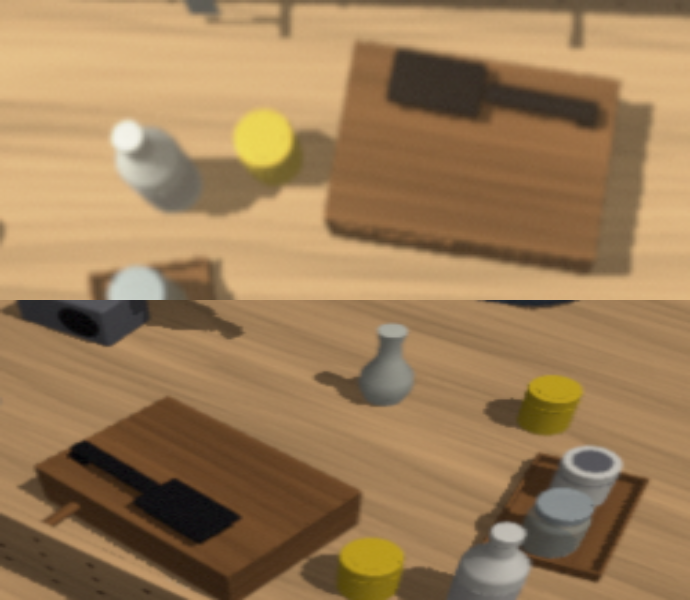

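The chest front is flush, with both drawers home at y=230–270 in the upper crop. The tub stands upright in the tray at (590,475) in the lower crop, and the vase and jar haven't moved. I'll hand it in now.

```bash
python3 -c "
from rig import env
print(env.close_job())"
```

```text
the job is handed in; nothing more can be done
None
```

The job is handed in: I stood the swab tub upright in the free half of the tray and pushed both drawers slowly home, at about 0.1 m/s or less. No verdict was reported.

**Drawers:** Each push showed the catch resisting (about 10–12 N at the wrist), then easing, then a hard stop. In the last pictures nothing stands out past the chest front by more than 0.4 mm.

**Tub:** Its top is at z ≈ 86.6 mm, centred at (464, 313). That matches it standing on the tray's floor in the free half.

**Bystanders:** The vase and jar measured within about 3 mm of where they started, which is about the camera's accuracy. The radio, lotion, mug and brush were not re-measured, but the arm went nowhere near them.

**Soap box:** It was not touched and is now hidden in the closed right drawer, so I could not see it at the end.

**Other checks:** The gripper was clear of everything at hand-in, at about 19 s of the 58 s allowed. The first jog call was refused for missing row keys, without moving anything. No check disagreed.

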